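Unhook the tube carrier past the sprung keeper

ROBOT

A 6-joint arm with a two-finger parallel gripper is mounted at the origin on the work surface. World frame = base frame: x ahead of the robot, y to its left, z up, the work surface at z = 0. Lengths are in mm, angles in rad, forces in N, time in s.
With the tool pointing down it reaches from about 275 to 1000 mm from the base axis. Payload 8.4 kg.
Tool frame: the origin (TCP) lies on the centre line of the jaws, within the pads' length; the fingertips stand r.tip_reach ahead of it and the grasp point (between the pads) lies 3 mm ahead of it (r.tip_reach is the distance from the TCP to the fingertips, in mm); z points along the fingers, y is the direction in which the jaws open and shut (so a half turn about z gives the same grasp; the last joint's range is limited). The gripper opens to 85 mm and grips with 20 to 120 N. Pads are 22 mm wide; open, the fingers measure 114 mm over their backs; the gripper's body (76 mm by 85 mm) begins 54 mm behind the grasp point. The pads swing forward as they close: fully open they stand 13 mm farther back than shut.
Start: joints at [-1.125, 0.353, 1.633, -0, 1.155, -0.002], TCP at [270.614, -563.379, 253.281] pointing down, gripper open.
Joint ranges: [-2.63, 2.63], [-0.92, 2.1], [0.06, 2.66], [-1.3, 4.44], [0, 2.69], [-3.02, 3.02]. Speed limits (rad/s): [2.22, 2.22, 2.79, 3.14, 3.14, 3.14].

INTERFACE

Orientations are given as [roll, pitch, yaw] about the fixed x, y, z axes, in that order (R = Rz(yaw) Ry(pitch) Rx(roll)).
In Python, from rig import sense, optics, r, nets gives the robot as it stands. The module is installed in compiled form; this text tells all that it offers.
- The arm moves only by the tool carry_out, never from a script. Its argument "increments" is a list that holds one entry, the list of rows, each a list of 6 numbers: the shift along the tool's x, y, z normalised to -1 to 1, where 1 is 40 cm, then the turn, a rotation vector about the tool's x, y, z normalised to -1 to 1, where 1 is 60 degrees. A call has 1 to 5 rows; each row is the pose to reach, as a shift and turn from the pose commanded when the call began, along the tool's axes at that moment; what a row does not reach only later rows make up. A row lasts 1/12 s, in which the tool goes at most 41.7 mm and 7.16 degrees, less where a joint would pass 70% of its speed; a pose out of reach is approached as far as the arm can. A call with a number of a shift or a turn outside -1 to 1 is refused whole. A call with a gripper value outside its range is refused whole. "hand" is the closure, from 0 (fully open) to 1 (shut), set as the call begins (left out, the last holds). The fingers move at their own pace and stop on an object; "squeeze" is the grip in N (left out, the last holds). Time passes only in rows, so rows that repeat a pose let the fingers close. It gives the time, the measured TCP pose, the force and the opening at its end, in the units of the state.
- sense(): the state, without advancing time (a new reading comes with each control period).
- optics.grab_frame(name): name is "side" or "top" or "wrist"; returns a dict with "img" (384x512x3 uint8, red, green, blue), "range_z" (384x512 float32, mm along the optical axis (not along the pixel's ray), 0 where there is no reading), "fov_y" (degrees; the focal length in pixels is half the picture's height over the tangent of half this angle, whatever the lens; pixels are square), "cx", "cy" (the principal point, pixels), "R" (3x3) and "t" (3): a world point X has camera coordinates R X + t. Camera axes: x right, y down, z forward; pixel columns grow to the right and rows downward; lengths in mm; the calibration is good to about 2 mm. The wrist camera is an equidistant fisheye: a pixel r from the principal point sees the ray r / f radians off the axis. A picture is of the moment at which its call begins.
- r.sign_off(): hands the job in, once; it reports no verdict.
Trained networks look in the newest picture that a camera, given by its name, has taken for a name from the list of things; names that differ only in an ending like _2 or _b are one class to them, and where a whole thing is asked for, a point or a joint stands for the part that bears it (a point fixed in the world has none). Each returns a list of dicts, best first, with "confidence" (0 to 1); they miss things now and then, are a little off and sometimes report something else, mostly with a low value. They report only what shows in the picture. A call takes as long as a camera call.
- nets.trace(target, camera): "mask" (384x512 bool, what is visible of it).
- nets.tip_of(target, camera): "point" ([x, y, z] in mm, in world coordinates, good to about 4 mm: a listed point, or the origin of a listed thing).
The state is a dict: "clock": time; "qpos": joint angles; "qvel": joint speeds; "joint_efforts": joint torques, N m; "eef_pos": TCP position; "tcp_rot": TCP orientation; "contact_force": force on the tool from outside, world axes, zero at the start; "wrist_torque": the same for the moment, N m; "opening": opening from 0.0 (shut) to 1.0 (fully open).
Only numpy, scipy, OpenCV 4.12 (cv2) and the standard library are available. Lean on these libraries where they do the work, as an engineer would, in place of code of your own. Each camera call takes 0.05 s, during which the arm holds its last target.

TASK

Take the tube carrier off its hook: holding it by its top grip, push it back so that its hanging bar presses the sprung keeper open and comes out from under the hook's curled-over tip, then lift it off. Keep it upright and lower it, still in hand, until it stands flat on the floor of the white tray, then let go. Leave the jar, the dishes and the marker where they are.

Things in the scene. Friction and masses are not known exactly. Their poses are not given: they have to be found in the camera images.
- carrier: Steel carrier with 6 capped tubes, loose, 0.3-0.6 kg, at the start hanging on the hook, underside 20 mm above the bench, axes parallel to the stand's. Origin: centre of its underside; z up, y along its bars. Base 76 (x) x 116 (y) mm; tubes reach z = 90 mm; side bars at y = +-51 mm up to z = 236 mm carry the hanging bar and the grip; the frame is open at z = 90-170 and 180-220 mm.
- grip (a point): Centre of the carrier's top grip, a grey plastic bar along the carrier's y: 16 mm thick (x), 110 mm long (y), 18 mm high; 229 mm above the carrier's underside. Take it from above at its middle, fingers closing along the carrier's x.
- hang_bar (a point): Middle of the carrier's hanging bar, a round steel bar 10 mm in diameter along the carrier's y, 175 mm above the carrier's underside and 54 mm below the grip's centre. This bar lies in the hook, free to swing a little.
- hook_stand: Fixed stand: base plate 190 x 120 x 8 mm (x from -60 to 130 mm), slotted-angle post (x from 95 to 130 mm, top at z = 215 mm) and the hook. Origin: on the bench straight below the hook's seat; z up; x points from the hook's tip back to the post, the way the keeper is pressed open. The stand may be turned about the vertical.
- hook_seat (a point): Where the hanging bar's centre rests in the hook, 195 mm above the bench; axes as the stand. The hook is a steel strap 20 mm wide, 5 mm thick: level from the post (top face 5 mm below this point), up at x = -16 mm, then curled back over the bar. With the bar 30 to 45 mm above this point the carrier can be drawn off along -x over hook and keeper; its tubes pass below the hook.
- hook_tip (a point): Free end of the hook's curl, 8 mm behind the seat (stand's +x) and 14 mm above it; the curl is 5 mm thick. To get out, the bar must move at least 14 mm, better 20 to 28 mm, back along the stand's +x, then up at least 25 mm while held back; draw it off along -x at least 75 mm past the seat before lifting it higher.
- keeper (a joint): Sprung keeper's angle, rad: 0 = shut (upright, 3 mm behind the bar), grows to 1.1 as pressed towards the post. A dark steel stirrup 34 mm wide (y) around the hook strap, pivot 28 mm below and 11.5 mm behind the seat, top 22 mm above the seat. Needs about 3 N at the bar to start, 10 N with the bar 25 mm back (about 0.7 rad). Springs shut when the bar leaves.
- tray: White plastic tray with a low rim, fixed on the bench: 200 (x) x 220 (y) x 22 mm, walls 4 mm, floor 4 mm. Origin: centre of its underside. It may be turned about the vertical.
- tray_in (a point): Centre of the tray's inner floor (4 mm above the bench), where the carrier shall stand; axes as the tray, inside 192 x 212 mm.
- jar: Bystander: capped glass jar, 64 mm wide, 90 mm high, origin at the centre of its underside.
- dishes: Bystander: two stacked flat dishes, 93 mm wide, 29 mm high, origin at the centre of the underside.
- marker: Bystander: grey marker pen with black cap, 125 x 15 x 15 mm, lying along its x; origin on the underside.

How it is judged:
By the outcome, as a careful person would: the job done as asked, in the order asked, and still so for the second after the job is handed in, with the robot touching nothing.
It also fails if it takes over 45 s, if anything falls off the work surface, if the arm or the gripper's body presses on something with over 40 N, if the wrist force passes 120 N, or if a joint passes its speed limit or range.

## Working session

There is one attempt and no reset: what is moved stays moved. The work goes in short steps, Python scripts to look and compute and a tool call to move; the robot and the scene stay as the last step left them, time stands still between calls to the robot, and variables do not carry over. Pictures are saved under pics/ and viewed, and the job is handed in when it is done.

Besides the shell and the picture viewer there is one more tool, called after "Call:" by a JSON object that holds its "method" and its "body". carry_out: Moves the arm, as the interface text tells. Its arguments: {"type":"object","properties":{"increments":{"type":"array","items":{"type":"array","items":{"type":"array","items":{"type":"number","minimum":-1,"maximum":1}}}},"hand":{"type":"number"},"squeeze":{"type":"number"}},"required":["increments"]}

```bash
mkdir -p pics
cat > h.py <<'E'
import numpy as np, cv2
from rig import sense, optics, r, nets
def shot(cam,name):
    f=optics.grab_frame(cam); cv2.imwrite(f'pics/{name}.png',f['img'][:,:,::-1]); return f
E
python3 - <<'E'
from h import *
s=sense()
for k in s: print(k,np.round(s[k],3))
print(r.tip_reach)
for c in ['side','top','wrist']:
    f=shot(c,c+'0')
    print(c,f['fov_y'],f['cx'],f['cy'],np.round(f['R'],3).tolist(),np.round(f['t'],1))
    for n in ['carrier','grip','hang_bar','hook_stand','hook_seat','hook_tip','tray','tray_in','jar','dishes','marker']:
        o=nets.tip_of(n,c)
        print(n,[(np.round(d['point']).tolist(),round(d['confidence'],2)) for d in o[:2]])
a=[cv2.imread(f'pics/{c}0.png') for c in ['side','top','wrist']]
E
```

```text
clock 0.0
qpos [-1.125  0.354  1.634 -0.     1.155 -0.002]
qvel [ 0.001  0.    -0.001 -0.    -0.001  0.   ]
joint_efforts [-1.0000e-03 -6.0526e+01 -3.4206e+01 -0.0000e+00  1.0000e-02  0.0000e+00]
eef_pos [ 270.405 -562.953  252.565]
tcp_rot [-3.14   0.     0.448]
contact_force [-0.538 -0.283  0.263]
wrist_torque [ 0.024 -0.012 -0.008]
opening 1.003
22.0
side 44.92383798770945 257.546025547574 193.50810193729478 [[0.99, -0.139, 0.011], [-0.076, -0.604, -0.793], [0.117, 0.785, -0.609]] [-585.9  174.2 1034.7]
carrier [([613.0, 183.0, 16.0], 0.78)]
grip [([610.0, 185.0, 249.0], 0.88)]
hang_bar [([609.0, 180.0, 196.0], 0.66)]
hook_stand [([616.0, 189.0, -2.0], 0.95), ([413.0, 4.0, 3.0], 0.69)]
hook_seat [([611.0, 193.0, 198.0], 0.95)]
hook_tip [([622.0, 185.0, 209.0], 0.61), ([762.0, -17.0, 5.0], 0.45)]
tray []
tray_in [([573.0, -252.0, 5.0], 0.57)]
jar [([763.0, -15.0, 5.0], 0.75)]
dishes [([409.0, 2.0, 2.0], 0.87)]
marker [([572.0, -11.0, -0.0], 0.76), ([575.0, -251.0, 6.0], 0.41)]
top 46.64626610740691 247.5854809394091 190.92772851317397 [[0.003, -1.0, 0.009], [-0.995, -0.003, -0.097], [0.097, -0.008, -0.995]] [-21.  598.4 968.2]
carrier [([615.0, 186.0, 22.0], 0.67)]
grip [([611.0, 181.0, 250.0], 0.88)]
hang_bar []
hook_stand [([617.0, 188.0, 2.0], 0.95)]
hook_seat [([616.0, 188.0, 192.0], 0.72)]
hook_tip [([622.0, 184.0, 206.0], 0.76)]
tray [([576.0, -254.0, -0.0], 0.86), ([613.0, 186.0, 24.0], 0.71)]
tray_in []
jar [([764.0, -18.0, -0.0], 0.87)]
dishes [([408.0, 4.0, 0.0], 0.76), ([613.0, 189.0, 21.0], 0.65)]
marker [([572.0, -19.0, -1.0], 0.76), ([613.0, 186.0, 20.0], 0.44)]
wrist 65.70646984690485 254.7213184536864 187.96708824410436 [[0.433, -0.902, 0.001], [-0.864, -0.414, 0.287], [-0.258, -0.125, -0.958]] [-627.5  -36.7  379.3]
carrier []
grip []
hang_bar []
hook_stand []
hook_seat []
hook_tip []
tray []
tray_in []
jar []
dishes []
marker []
```

View pics/side0.png

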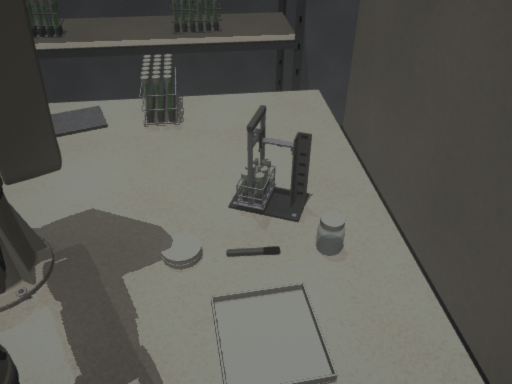

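View pics/top0.png

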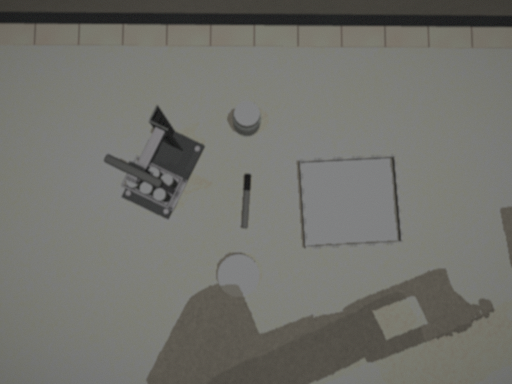

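```bash
cat >> h.py <<'E'
def cloud(f):
    z=f['range_z']; H,W=z.shape; fl=H/2/np.tan(np.radians(f['fov_y']/2))
    v,u=np.mgrid[:H,:W]
    P=np.stack([(u-f['cx'])/fl*z,(v-f['cy'])/fl*z,z],-1)
    X=(P-f['t'])@f['R']; X[z==0]=np.nan; return X
E
python3 - <<'E'
from h import *
f=optics.grab_frame('top'); X=cloud(f).reshape(-1,3); X=X[~np.isnan(X[:,0])]
def rect(n,m):
    p=X[m]; 
    (c,wh,a)=cv2.minAreaRect(p[:,:2].astype(np.float32)); print(n,len(p),np.round(c,1),np.round(wh,1),round(a,2),'zmed',np.round(np.median(p[:,2]),1))
near=lambda c,d:(np.hypot(X[:,0]-c[0],X[:,1]-c[1])<d)
rect('grip',near((611,183),90)&(X[:,2]>245)&(X[:,2]<265))
rect('posttop',near((720,190),170)&(X[:,2]>208)&(X[:,2]<222))
rect('base',near((650,190),170)&(X[:,2]>5)&(X[:,2]<11))
rect('tray rim',near((575,-253),170)&(X[:,2]>16)&(X[:,2]<28))
rect('tray all',near((575,-253),170)&(X[:,2]>3)&(X[:,2]<28))
rect('jar',near((764,-17),60)&(X[:,2]>80))
rect('dishes',near((408,3),60)&(X[:,2]>20))
rect('marker',near((572,-15),90)&(X[:,2]>5)&(X[:,2]<30))
E
```

```text
grip 584 [611.9 181.5] [109.1  16. ] 64.47 zmed 256.9
posttop 194 [665.4 160.3] [ 72.1 153.8] 82.52 zmed 214.1
base 1715 [636.9 202.6] [286.4 280.1] 51.9 zmed 7.7
tray rim 746 [ 579.  -251.9] [200.3 221. ] 3.18 zmed 20.9
tray all 5850 [ 574.5 -252.4] [329.3 331.8] 74.25 zmed 4.8
jar 544 [761. -16.] [53.8 56.2] 89.77 zmed 89.6
dishes 1409 [413.8   1.3] [91.5 91.3] 44.95 zmed 28.5
marker 352 [570.9   8.5] [160.1  90.2] 10.51 zmed 13.5
```

The side view shows the carrier on the hook at about (262,150), with the post to its right at (300,170). In the top view the grip runs from (106,157) to (160,183), the post is at about (165,125), and the tray is centred near (349,201). Depth puts the grip top at z=257, with size 109x16 and long axis at 64.5°, as it should be. Next I'll check the stand's yaw and the grip from the side camera.

Run:
```python
from h import *
for c in ['top','side']:
    f=optics.grab_frame(c); X=cloud(f)
    for n in ['hook_stand','carrier','grip']:
        o=nets.trace(n,c)
        if not o: print(c,n,'none'); continue
        m=o[0]['mask']; p=X[m]; p=p[~np.isnan(p[:,0])]
        print(c,n,round(o[0]['confidence'],2),m.sum())
        for lo,hi in [(4,12),(183,194),(194,212),(212,219),(240,262)]:
            q=p[(p[:,2]>lo)&(p[:,2]<hi)]
            if len(q)>15: print('  z',lo,hi,len(q),[np.round(v,1) for v in cv2.minAreaRect(q[:,:2].astype(np.float32))], np.round(np.median(q,0),1))
```

```text
top hook_stand 0.66 2992
  z 4 12 1775 [array([647.8, 174.8]), array([119.2, 190.2]), np.float64(64.4)] [671.3 154.7   7.8]
  z 183 194 497 [array([667.7, 162.9]), array([ 37. , 142.8]), np.float64(66.8)] [669.1 164.9 189.4]
  z 194 212 137 [array([665.4, 161.9]), array([ 37.5, 149.3]), np.float64(68.8)] [696.  162.1 206.2]
  z 212 219 97 [array([667.3, 162.1]), array([ 37.2, 137.5]), np.float64(69.0)] [698.5 159.6 214.9]
top carrier 0.96 1961
  z 240 262 578 [array([611.9, 181.5]), array([108.5,  16. ]), np.float64(64.5)] [610.7 179.6 256.7]
top grip 0.9 2012
  z 194 212 22 [array([597.5, 170.4]), array([73.7, 13.4]), np.float64(74.5)] [595.  162.3 203.9]
  z 240 262 581 [array([611.9, 181.5]), array([108.5,  16. ]), np.float64(64.5)] [611.4 180.2 256.7]
side hook_stand 0.9 2396
  z 4 12 973 [array([647.9, 171.5]), array([122.6, 187. ]), np.float64(63.8)] [675.7 141.4   7.1]
  z 183 194 226 [array([677.3, 157.4]), array([ 44.8, 120.6]), np.float64(67.9)] [673.  160.8 188.7]
  z 194 212 165 [array([669.5, 158.4]), array([ 42.5, 136.2]), np.float64(71.1)] [711.5 159.1 204.6]
  z 212 2
[... 425 characters left out ...]
array([611.1, 179.1]), array([107. ,  11.4]), np.float64(65.5)] [595.  137.5 215.1]
  z 240 262 240 [array([611. , 179.1]), array([111.3,  16.6]), np.float64(64.4)] [608.5 168.8 254.9]
side grip 0.67 2127
  z 4 12 37 [array([582. , 182.9]), array([ 61.9, 115.8]), np.float64(29.7)] [572.7 208.5   6.8]
  z 183 194 32 [array([602.6, 165.5]), array([71.9, 13.8]), np.float64(71.8)] [594.  136.3 190.1]
  z 194 212 94 [array([608.3, 182.3]), array([109.2,  18.4]), np.float64(65.3)] [604.3 166.9 199.9]
  z 212 219 25 [array([611.1, 179.1]), array([107. ,  11.4]), np.float64(65.5)] [595.  137.5 215.1]
  z 240 262 226 [array([611.3, 178.5]), array([110.6,  15. ]), np.float64(64.8)] [607.4 165.5 254.9]
```

Stand base: 119x190 at 64.4°, which puts the seat at about (616,190) and agrees with the nets. The grip is at (611.7,181), at the seat's x and 9 mm along its -y, which the bar allows. Both share a yaw of -25.5°. Now the approach increments.

```bash
cat >> h.py <<'E'
from scipy.spatial.transform import Rotation as Ro
def inc(pos,yaw,frm=None):
    s=sense(); p,e=(s['eef_pos'],s['tcp_rot']) if frm is None else frm
    R=Ro.from_euler('xyz',e); T=Ro.from_euler('xyz',[np.pi,0,np.radians(yaw)])
    d=R.inv().apply(np.array(pos)-p); w=(R.inv()*T).as_rotvec(degrees=True)
    print('shift mm',np.round(d,1),'norm',np.round(d/400,4),'turn',np.round(w,2),np.round(w/60,4));
E
python3 - <<'E'
from h import *
fr=([270.614,-563.379,253.281],[np.pi,0,0.448])
inc([400,-281,330],45,fr); inc([611.7,181,340],64.5,fr)
E
```

```text
shift mm [ 238.9 -198.5  -76.7] norm [ 0.5973 -0.4962 -0.1918] turn [  0.     0.   -19.33] [ 0.      0.     -0.3222]
shift mm [ 629.9 -523.2  -86.7] norm [ 1.5747 -1.3079 -0.2168] turn [ -0.     0.   -38.83] [-0.      0.     -0.6472]
```

Call:
{"method": "carry_out", "body": {"increments": [[[0.597,-0.496,-0.19,0,0,-0.32],[0.597,-0.496,-0.19,0,0,-0.32],[0.597,-0.496,-0.19,0,0,-0.32],[0.597,-0.496,-0.19,0,0,-0.32],[0.597,-0.496,-0.19,0,0,-0.32]]], "hand": 0}}

```text
clock: 2.67
eef_pos: [355.2, -377.7, 303.3]
tcp_rot: [3.141, -0.0, 0.783]
contact_force: [0.9, -0.4, 1.0]
opening: 1.0
```

Run:
```python
from h import *
s=sense();print(s['clock'],s['eef_pos'],s['tcp_rot'],s['qvel']); inc([611.7,181,340],64.5)
```

```text
2.6667 [ 355.20447814 -377.73823476  303.26386911] [ 3.14145652e+00 -8.64881341e-05  7.82875404e-01] [ 0.84961651 -0.42914335  0.23645355  0.00445484  0.18120347  0.85763025]
shift mm [ 575.9 -215.2  -36.7] norm [ 1.4398 -0.5379 -0.0918] turn [ 1.000e-02 -0.000e+00 -1.964e+01] [ 1.000e-04 -1.000e-04 -3.274e-01]
```

Call:
{"method": "carry_out", "body": {"increments": [[[0.9,-0.336,-0.09,0,0,-0.32],[0.9,-0.336,-0.09,0,0,-0.32],[0.9,-0.336,-0.09,0,0,-0.32],[0.9,-0.336,-0.09,0,0,-0.32],[0.9,-0.336,-0.09,0,0,-0.32]]]}}

```text
clock: 3.08
eef_pos: [441.9, -189.0, 322.8]
tcp_rot: [3.141, -0.0, 1.118]
contact_force: [0.5, -0.4, 0.0]
opening: 1.0
```

Run:
```python
from h import *
s=sense();print(s['clock'],s['eef_pos'],s['tcp_rot'],s['qvel']); inc([611.7,181,340],64.5)
```

```text
3.0833 [ 441.9038152  -189.0383809   322.78287038] [ 3.14076947e+00 -3.62992703e-05  1.11835194e+00] [ 1.03508406e+00 -4.50506819e-02 -5.84465870e-02 -1.28073114e-04
  9.55667887e-02  1.04419676e+00]
shift mm [407.   -9.  -17.2] norm [ 1.0176 -0.0226 -0.043 ] turn [ 0.05 -0.   -0.42] [ 0.0008 -0.     -0.0071]
```

Call:
{"method": "carry_out", "body": {"increments": [[[0.9,-0.02,-0.04,0,0,0],[0.9,-0.02,-0.04,0,0,0],[0.9,-0.02,-0.04,0,0,0],[0.9,-0.02,-0.04,0,0,0],[0.9,-0.02,-0.04,0,0,0]]]}}

```text
clock: 3.5
eef_pos: [528.8, 0.3, 331.9]
tcp_rot: [3.141, -0.0, 1.118]
contact_force: [0.7, -0.5, 0.8]
opening: 1.001
```

Run:
```python
from h import *
s=sense();print(s['clock'],s['eef_pos'],s['tcp_rot'],s['qvel']); inc([611.7,181,340],64.5)
```

```text
3.5 [5.28840935e+02 3.32547551e-01 3.31911185e+02] [ 3.14091132e+00 -2.05948011e-04  1.11821850e+00] [ 0.88196984  0.3155808  -0.41189751 -0.00356471  0.09171175  0.87495894]
shift mm [198.7  -4.5  -8.1] norm [ 0.4968 -0.0112 -0.0201] turn [ 0.04 -0.01 -0.43] [ 0.0007 -0.0002 -0.0072]
```

Call:
{"method": "carry_out", "body": {"increments": [[[0.45,-0.012,-0.02,0,0,-0.007],[0.45,-0.012,-0.02,0,0,-0.007],[0.45,-0.012,-0.02,0,0,-0.007],[0.45,-0.012,-0.02,0,0,-0.007],[0.45,-0.012,-0.02,0,0,-0.007]]]}}

```text
clock: 3.92
eef_pos: [604.4, 167.1, 339.5]
tcp_rot: [3.141, -0.002, 1.128]
contact_force: [-0.6, -1.0, -0.1]
opening: 1.0
```

Call:
{"method": "carry_out", "body": {"increments": [[[0,0,0,0,0,0],[0,0,0,0,0,0]]]}}

```text
clock: 4.08
eef_pos: [602.5, 162.3, 339.0]
tcp_rot: [-3.141, 0.001, 1.127]
contact_force: [-0.7, -0.9, 0.2]
opening: 1.001
```

Run:
```python
from h import *
s=sense();print(s['clock'],s['eef_pos'],s['tcp_rot'],s['qvel'],s['qpos']); inc([611.7,181,252],64.5)
f=shot('wrist','w1')
print([ (np.round(d['point']),d['confidence']) for d in nets.tip_of('grip','wrist')])
```

```text
4.0833 [602.50320365 162.32147729 339.01240092] [-3.14105276e+00  1.06945719e-03  1.12686939e+00] [-0.03171416 -0.02120598  0.02511285 -0.00475627  0.00203296 -0.00406517] [ 2.60998472e-01  2.85568578e-01  1.53610538e+00 -4.79607556e-04
  1.32102292e+00  7.05044505e-01]
shift mm [20.9  0.3 87. ] norm [0.0523 0.0008 0.2175] turn [-0.03  0.06  0.06] [-0.0005  0.001   0.0011]
[(array([606., 186., 248.]), 0.76)]
```

View pics/w1.png

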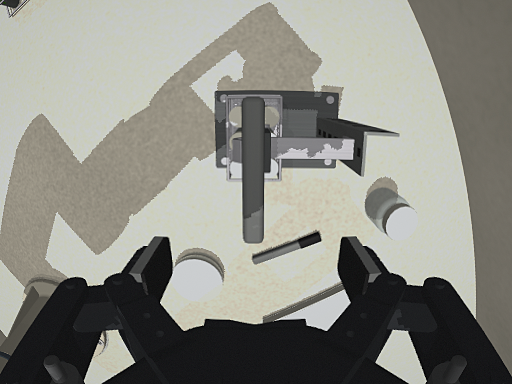

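The wrist view shows the grip at columns 243–266, centred between the pads (about 150 to 360), with the strap running right to the post. I'll move +21 mm along tool x and descend 87 mm.

Call:
{"method": "carry_out", "body": {"increments": [[[0.052,0.001,0.05,0,0,0],[0.052,0.001,0.11,0,0,0],[0.052,0.001,0.16,0,0,0],[0.052,0.001,0.2,0,0,0],[0.052,0.001,0.217,0,0,0]]]}}

```text
clock: 4.6
eef_pos: [610.7, 178.7, 250.5]
tcp_rot: [-3.139, 0.003, 1.124]
contact_force: [-0.2, 0.2, 0.4]
opening: 0.998
```

Call:
{"method": "carry_out", "body": {"increments": [[[0,0,0,0,0,0],[0,0,0,0,0,0],[0,0,0,0,0,0],[0,0,0,0,0,0],[0,0,0,0,0,0]]], "hand": 1, "squeeze": 110}}

```text
clock: 5.02
eef_pos: [612.6, 180.7, 253.9]
tcp_rot: [3.14, -0.001, 1.125]
contact_force: [-0.0, -0.5, 0.5]
opening: 0.3
```

Call:
{"method": "carry_out", "body": {"increments": [[[0,0,0,0,0,0],[0,0,0,0,0,0],[0,0,0,0,0,0],[0,0,0,0,0,0],[0,0,0,0,0,0]]]}}

```text
clock: 5.43
eef_pos: [611.9, 181.2, 253.9]
tcp_rot: [-3.141, -0.001, 1.126]
contact_force: [-4.0, 0.5, 6.2]
opening: 0.163
```

Run:
```python
from h import *
s=sense();print(s['clock'],s['eef_pos'],s['tcp_rot'],s['contact_force'],s['wrist_torque'],s['opening']*85)
f=shot('wrist','w2');shot('side','s2')
```

```text
5.4333 [611.85989767 181.15076643 253.87623254] [-3.14134122e+00 -5.91719835e-04  1.12555257e+00] [-4.02416819  0.52053786  6.17946841] [0.14380271 0.77165616 0.02970471] 13.874346704882102
```

View pics/w2.png

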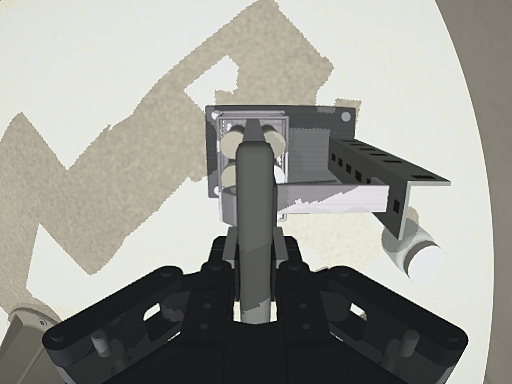

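View pics/s2.png

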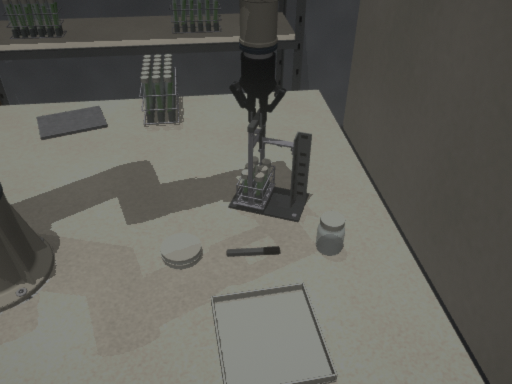

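The pads hold the grip (opening 0.163, about 14 mm), with the tool centred on it. Now a 2 mm rise to ease friction, then push back 24 mm along tool +y (the stand's +x).

Call:
{"method": "carry_out", "body": {"increments": [[[0,0.004,-0.005,0,0,0],[0,0.015,-0.005,0,0,0],[0,0.03,-0.005,0,0,0],[0,0.045,-0.005,0,0,0],[0,0.06,-0.005,0,0,0]]]}}

```text
clock: 5.95
eef_pos: [630.2, 171.8, 253.9]
tcp_rot: [-3.132, 0.002, 1.125]
contact_force: [-18.5, 8.0, 8.1]
opening: 0.169
```

Call:
{"method": "carry_out", "body": {"increments": [[[0,0,0,0,0,0],[0,0,0,0,0,0],[0,0,0,0,0,0]]]}}

```text
clock: 6.2
eef_pos: [631.4, 171.3, 254.0]
tcp_rot: [-3.135, 0.001, 1.125]
contact_force: [-11.4, 5.7, 3.0]
opening: 0.163
```

Run:
```python
from h import *
s=sense();print(s['clock'],s['eef_pos'],s['tcp_rot'],s['contact_force'],s['wrist_torque'],s['opening']*85)
d=s['eef_pos']-np.array([611.86,181.15,253.88]);a=np.radians(-25.5);print('stand dx,dy,dz',d@[np.cos(a),np.sin(a),0],d@[-np.sin(a),np.cos(a),0],d[2])
f=shot('side','s3')
cv2.imwrite('pics/s3c.png',cv2.resize(f['img'][60:230,200:340,::-1],None,fx=4,fy=4,interpolation=cv2.INTER_CUBIC)[:600])
f=shot('wrist','w3')
```

```text
6.2 [631.38203881 171.34042809 254.0016459 ] [-3.13510285e+00  1.44367176e-03  1.12515995e+00] [-11.43812393   5.72716426   3.04328336] [1.14265596e+00 2.37341660e+00 8.95265351e-04] 13.883773038725783
stand dx,dy,dz 21.84343451710449 -0.44952091460028415 0.12164590371955342
```

View pics/s3c.png

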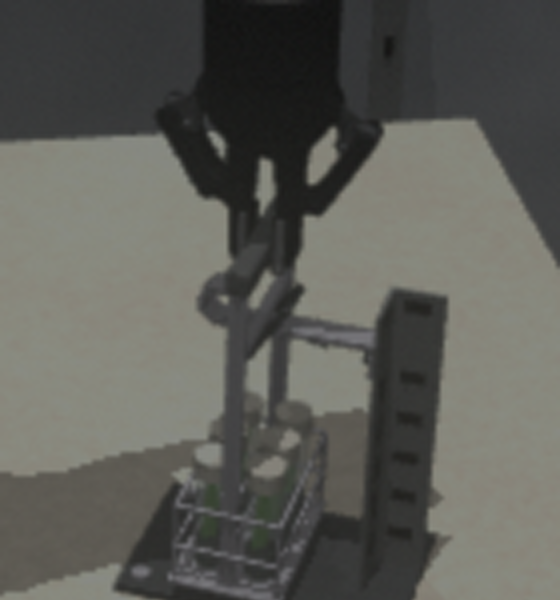

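View pics/w3.png

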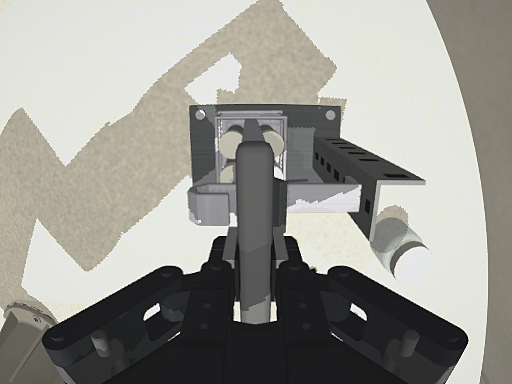

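The side view shows the keeper pressed open behind the bar and the curl at crop (215,300), clear in front of it. The carrier is upright. It has gone back 21.8 mm against about 13 N. I'll push 2.5 mm more, then lift 36 mm while holding it back.

Call:
{"method": "carry_out", "body": {"increments": [[[0,0.006,0,0,0,0],[0,0.006,-0.02,0,0,0],[0,0.006,-0.04,0,0,0],[0,0.006,-0.065,0,0,0],[0,0.006,-0.09,0,0,0]]]}}

```text
clock: 6.72
eef_pos: [635.7, 169.1, 290.1]
tcp_rot: [-3.14, 0.001, 1.126]
contact_force: [-0.0, -0.5, -5.7]
opening: 0.164
```

Call:
{"method": "carry_out", "body": {"increments": [[[0,0,0,0,0,0],[0,0,0,0,0,0],[0,0,0,0,0,0]]]}}

```text
clock: 6.97
eef_pos: [636.1, 169.1, 290.2]
tcp_rot: [3.142, 0.0, 1.125]
contact_force: [-0.1, -0.2, -5.2]
opening: 0.167
```

Run:
```python
from h import *
s=sense();print(s['clock'],s['eef_pos'],s['tcp_rot'],s['contact_force'],s['wrist_torque'],s['opening']*85)
d=s['eef_pos']-np.array([611.86,181.15,253.88]);a=np.radians(-25.5);print('stand dx,dy,dz',d@[np.cos(a),np.sin(a),0],d@[-np.sin(a),np.cos(a),0],d[2])
f=shot('side','s4')
cv2.imwrite('pics/s4c.png',cv2.resize(f['img'][60:210,200:340,::-1],None,fx=4,fy=4,interpolation=cv2.INTER_CUBIC))
```

```text
6.9667 [636.0509765  169.09536441 290.22409488] [3.14156110e+00 3.02395322e-04 1.12514421e+00] [-0.07670622 -0.1957549  -5.24250876] [-0.01159616  0.01179863 -0.02859333] 14.164892849107598
stand dx,dy,dz 27.02407379713463 -0.4658528658730172 36.344094876499526
```

View pics/s4c.png

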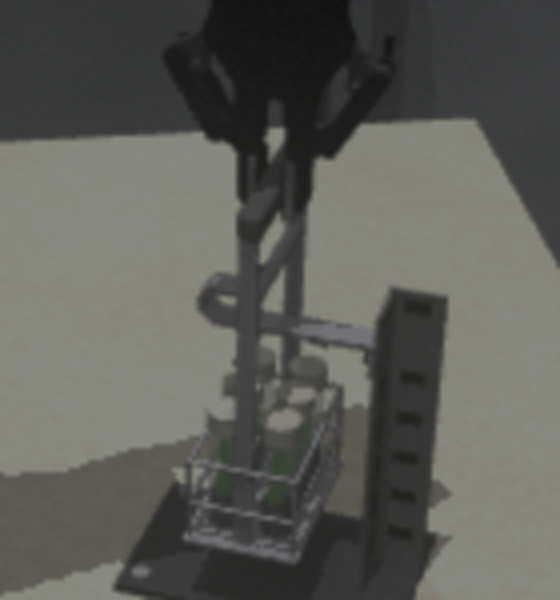

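Free of the hook: there is no lateral force, the measured weight is 5.2 N, and the bar is about 36 mm above the seat. Draw off 120 mm along the stand's -x.

Call:
{"method": "carry_out", "body": {"increments": [[[0,-0.04,0,0,0,0],[0,-0.1,0,0,0,0],[0,-0.17,0,0,0,0],[0,-0.24,0,0,0,0],[0,-0.3,0,0,0,0]]]}}

```text
clock: 7.43
eef_pos: [525.9, 221.3, 289.9]
tcp_rot: [-3.14, 0.001, 1.125]
contact_force: [1.2, -0.2, -4.6]
opening: 0.168
```

Call:
{"method": "carry_out", "body": {"increments": [[[0,0,0,0,0,0],[0,0,0,0,0,0]]]}}

```text
clock: 7.6
eef_pos: [526.7, 221.4, 290.5]
tcp_rot: [3.142, 0.0, 1.127]
contact_force: [0.7, -0.4, -5.0]
opening: 0.165
```

Run:
```python
from h import *
s=sense();print(s['clock'],s['eef_pos'],s['tcp_rot'],s['contact_force'],s['wrist_torque'],s['opening']*85)
inc([577,-252,340],93.2)
f=shot('side','s5')
f=optics.grab_frame('top');X=cloud(f).reshape(-1,3)
m=(np.hypot(X[:,0]-577,X[:,1]+252)<170)&(X[:,2]>15)&(X[:,2]<28);print(cv2.minAreaRect(X[m][:,:2].astype(np.float32)))
f=optics.grab_frame('side');X=cloud(f).reshape(-1,3)
m=(np.hypot(X[:,0]-577,X[:,1]+252)<170)&(X[:,2]>15)&(X[:,2]<28);print(cv2.minAreaRect(X[m][:,:2].astype(np.float32)))
```

```text
7.6 [526.74640558 221.42066208 290.49183861] [3.14154850e+00 3.48999142e-04 1.12688738e+00] [ 0.71223099 -0.38951835 -5.02688499] [0.1622977  0.15010784 0.01694748] 14.028184571807818
shift mm [-406.   248.7  -49.4] norm [-1.0149  0.6218 -0.1234] turn [-0.000e+00  2.000e-02 -2.863e+01] [-0.000e+00  3.000e-04 -4.772e-01]
((579.0425415039062, -252.04473876953125), (200.17042541503906, 221.6636962890625), 3.246581792831421)
((578.043212890625, -252.85626220703125), (200.71046447753906, 223.66094970703125), 3.23980975151062)
```

View pics/s5.png

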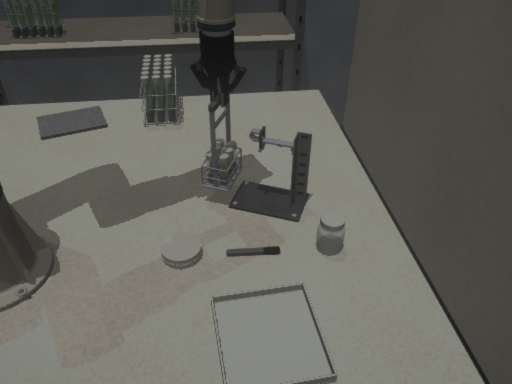

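The carrier hangs free in hand at about (222,160), and the keeper is shut at (262,138). Both cameras put the tray at (578.5,-252.4), yaw 3.2°. Lift 50 mm, then carry across.

Call:
{"method": "carry_out", "body": {"increments": [[[0,0,-0.04,0,0,0],[-0.03,0.018,-0.08,0,0,0],[-0.08,0.049,-0.11,0,0,-0.02],[-0.14,0.086,-0.125,0,0,-0.05],[-0.21,0.129,-0.125,0,0,-0.09]]]}}

```text
clock: 8.17
eef_pos: [539.5, 122.5, 342.4]
tcp_rot: [3.139, -0.002, 1.221]
contact_force: [1.0, -0.5, -4.8]
opening: 0.164
```

Run:
```python
from h import *
s=sense();print(s['clock'],s['eef_pos'],s['tcp_rot'],s['contact_force'])
inc([578.5,-252.4,340],93.2)
```

```text
8.1667 [539.53965019 122.4828397  342.35380593] [ 3.13913418e+00 -1.99859970e-03  1.22149277e+00] [ 0.97933166 -0.49381274 -4.82330514]
shift mm [-338.9  164.9    2.1] norm [-0.8473  0.4123  0.0052] turn [  0.16  -0.08 -23.21] [ 0.0027 -0.0014 -0.3869]
```

Call:
{"method": "carry_out", "body": {"increments": [[[-0.08,0.039,0,0,0,-0.04],[-0.16,0.078,0,0,0,-0.08],[-0.24,0.117,0,0,0,-0.12],[-0.32,0.156,0,0,0,-0.16],[-0.4,0.195,0,0,0,-0.2]]]}}

```text
clock: 8.58
eef_pos: [556.6, -56.6, 340.6]
tcp_rot: [3.141, 0.0, 1.43]
contact_force: [0.2, 0.2, -6.0]
opening: 0.169
```

Run:
```python
from h import *
s=sense();print(s['clock'],s['eef_pos'],s['tcp_rot'],s['contact_force'])
inc([578.5,-252.4,340],93.2)
```

```text
8.5833 [556.60708293 -56.57766556 340.61802256] [3.14131680e+00 1.35984826e-04 1.43015291e+00] [ 0.24369275  0.20783193 -5.9789267 ]
shift mm [-190.8   49.1    0.7] norm [-0.477   0.1228  0.0016] turn [ 1.000e-02  1.000e-02 -1.126e+01] [ 0.0002  0.0002 -0.1876]
```

Call:
{"method": "carry_out", "body": {"increments": [[[-0.08,0.021,0,0,0,-0.04],[-0.16,0.042,0,0,0,-0.08],[-0.24,0.063,0,0,0,-0.12],[-0.31,0.083,0,0,0,-0.16],[-0.36,0.098,0,0,0,-0.18]]]}}

```text
clock: 9.0
eef_pos: [574.9, -206.0, 340.3]
tcp_rot: [-3.141, 0.001, 1.618]
contact_force: [1.0, 0.9, -4.6]
opening: 0.163
```

Call:
{"method": "carry_out", "body": {"increments": [[[0,0,0,0,0,0],[0,0,0,0,0,0]]]}}

```text
clock: 9.17
eef_pos: [574.7, -203.9, 340.0]
tcp_rot: [-3.141, -0.001, 1.614]
contact_force: [1.2, -0.1, -5.4]
opening: 0.166
```

Run:
```python
from h import *
s=sense();print(s['clock'],s['eef_pos'],s['tcp_rot'],s['contact_force'])
inc([578.5,-252.4,280],93.2)
```

```text
9.1667 [ 574.74974487 -203.93885336  340.03200864] [-3.14091928e+00 -6.21050142e-04  1.61423055e+00] [ 1.15985536 -0.10028705 -5.38924959]
shift mm [-48.6   1.7  60. ] norm [-0.1215  0.0042  0.15  ] turn [-0.04 -0.04 -0.71] [-0.0006 -0.0006 -0.0119]
```

Call:
{"method": "carry_out", "body": {"increments": [[[-0.05,0.002,0,0,0,-0.012],[-0.1,0.004,0.01,0,0,-0.012],[-0.122,0.004,0.06,0,0,-0.012],[-0.122,0.004,0.12,0,0,-0.012],[-0.122,0.004,0.17,0,0,-0.012]]]}}

```text
clock: 9.58
eef_pos: [578.5, -250.8, 271.4]
tcp_rot: [-3.141, -0.0, 1.629]
contact_force: [-0.5, 0.1, -5.5]
opening: 0.164
```

Call:
{"method": "carry_out", "body": {"increments": [[[0,0,0,0,0,0],[0,0,0,0,0,0]]]}}

```text
clock: 9.75
eef_pos: [578.0, -250.0, 271.8]
tcp_rot: [-3.139, -0.002, 1.63]
contact_force: [0.4, -0.4, -4.8]
opening: 0.165
```

Run:
```python
from h import *
s=sense();print(s['clock'],s['eef_pos'],s['tcp_rot'],s['contact_force'])
f=shot('side','s6')
cv2.imwrite('pics/s6c.png',cv2.resize(f['img'][170:384,170:370,::-1],None,fx=2.8,fy=2.8))
```

```text
9.75 [ 578.03970473 -250.02364127  271.81753741] [-3.13911895e+00 -1.55698629e-03  1.63015113e+00] [ 0.35045534 -0.35979612 -4.84883188]
```

View pics/s6c.png

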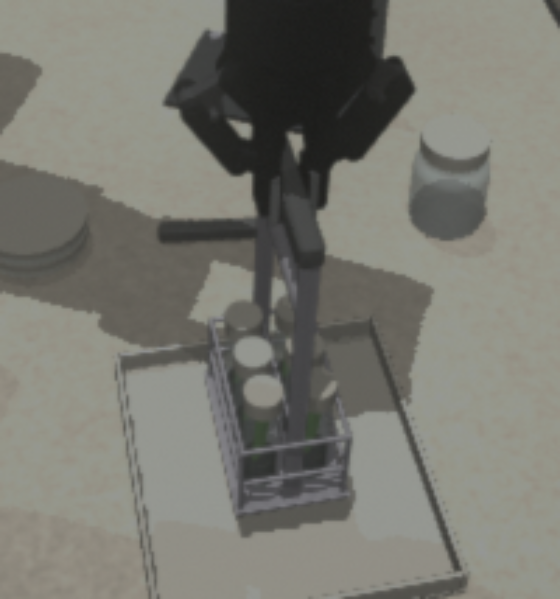

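The carrier is upright over the tray, aligned with it and well inside the rim. Touchdown should come at TCP z≈238, so 30 mm down first, then small steps.

Call:
{"method": "carry_out", "body": {"increments": [[[0,0,0.02,0,0,0],[0,0,0.04,0,0,0],[0,0,0.06,0,0,0],[0,0,0.07,0,0,0],[0,0,0.075,0,0,0]]]}}

```text
clock: 10.22
eef_pos: [578.1, -250.5, 241.7]
tcp_rot: [-3.14, -0.001, 1.63]
contact_force: [0.4, 0.2, -5.8]
opening: 0.164
```

Call:
{"method": "carry_out", "body": {"increments": [[[0,0,0.001,0,0,0],[0,0,0.002,0,0,0],[0,0,0.003,0,0,0],[0,0,0.004,0,0,0],[0,0,0.005,0,0,0]]]}}

```text
clock: 10.63
eef_pos: [578.7, -250.9, 241.0]
tcp_rot: [3.141, 0.0, 1.63]
contact_force: [0.7, 0.5, -4.5]
opening: 0.162
```

Call:
{"method": "carry_out", "body": {"increments": [[[0,0,0.001,0,0,0],[0,0,0.002,0,0,0],[0,0,0.003,0,0,0],[0,0,0.004,0,0,0],[0,0,0.005,0,0,0]]]}}

```text
clock: 11.05
eef_pos: [578.8, -250.8, 239.4]
tcp_rot: [3.141, 0.0, 1.63]
contact_force: [-1.5, 2.5, 4.7]
opening: 0.164
```

Call:
{"method": "carry_out", "body": {"increments": [[[0,0,0.001,0,0,0],[0,0,0.002,0,0,0],[0,0,0.002,0,0,0]]]}}

```text
clock: 11.3
eef_pos: [579.1, -250.8, 239.4]
tcp_rot: [3.14, 0.0, 1.63]
contact_force: [-2.0, 2.9, 8.0]
opening: 0.162
```

Run:
```python
from h import *
s=sense();print(s['clock'],s['eef_pos'],s['tcp_rot'],s['contact_force'],s['wrist_torque'])
f=shot('side','s7')
cv2.imwrite('pics/s7c.png',cv2.resize(f['img'][170:384,170:370,::-1],None,fx=2.8,fy=2.8))
```

```text
11.3 [ 579.05642232 -250.75948146  239.43889473] [3.14002666e+00 4.38126558e-04 1.63006775e+00] [-2.04374838  2.86666273  7.99883359] [ 0.3913198   0.66121625 -0.02195672]
```

View pics/s7c.png

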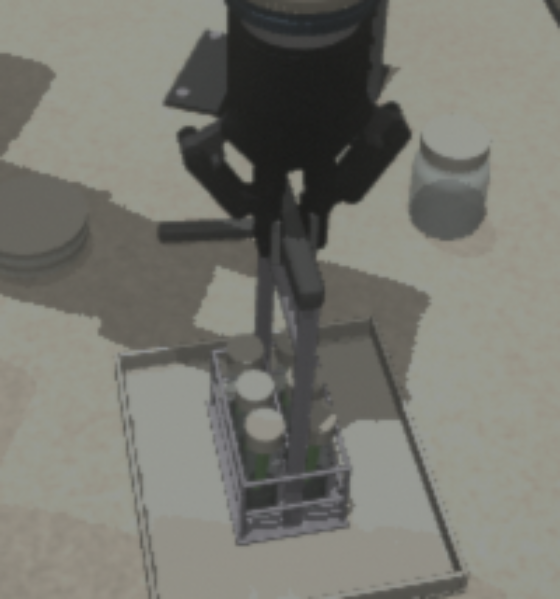

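It rests on the tray floor: z is steady and there is 8 N of up-force. Let go, wait for the fingers, then rise.

Call:
{"method": "carry_out", "body": {"increments": [[[0,0,0,0,0,0],[0,0,0,0,0,0],[0,0,0,0,0,0],[0,0,0,0,0,0],[0,0,0,0,0,0]]], "hand": 0.3}}

```text
clock: 11.77
eef_pos: [578.6, -250.9, 237.8]
tcp_rot: [3.141, 0.0, 1.63]
contact_force: [0.4, 0.2, -0.6]
opening: 0.702
```

Call:
{"method": "carry_out", "body": {"increments": [[[0,0,0,0,0,0],[0,0,0,0,0,0],[0,0,0,0,0,0]]]}}

```text
clock: 12.02
eef_pos: [578.5, -250.8, 237.8]
tcp_rot: [-3.141, -0.0, 1.63]
contact_force: [0.4, 0.5, 1.2]
opening: 0.698
```

Call:
{"method": "carry_out", "body": {"increments": [[[0,0,-0.03,0,0,0],[0,0,-0.08,0,0,0],[0,0,-0.15,0,0,0],[0,0,-0.22,0,0,0],[0,0,-0.28,0,0,0]]]}}

```text
clock: 12.43
eef_pos: [578.7, -250.8, 352.8]
tcp_rot: [3.14, 0.001, 1.63]
contact_force: [1.3, -0.3, 0.6]
opening: 0.698
```

Call:
{"method": "carry_out", "body": {"increments": [[[0,0,0,0,0,0],[0,0,0,0,0,0],[0,0,0,0,0,0]]]}}

```text
clock: 12.68
eef_pos: [578.3, -250.7, 349.8]
tcp_rot: [-3.141, -0.0, 1.63]
contact_force: [-0.8, -0.4, -0.6]
opening: 0.697
```

Run:
```python
from h import *
s=sense();print(s['clock'],s['eef_pos'],s['contact_force'],s['opening'])
f=shot('side','s8')
X=cloud(f).reshape(-1,3)
m=(np.hypot(X[:,0]-578,X[:,1]+252)<80)&(X[:,2]>226)&(X[:,2]<248);print(m.sum(),X[m].min(0),X[m].max(0),cv2.minAreaRect(X[m][:,:2].astype(np.float32)))
for n in ['carrier','grip','jar','dishes','marker']:
    print(n,[(np.round(d['point']).tolist(),round(d['confidence'],2)) for d in nets.tip_of(n,'side')[:2]])
```

```text
12.6833 [ 578.26336646 -250.67619212  349.80259128] [-0.78956348 -0.36322021 -0.63247614] 0.6968407496748207
572 [ 565.6712452  -303.46305356  226.00215708] [ 587.87895052 -193.80808805  243.79310376] ((576.7031860351562, -248.74984741210938), (16.51276969909668, 109.20977020263672), 3.74198317527771)
carrier []
grip [([574.0, -244.0, 235.0], 0.79)]
jar [([761.0, -16.0, 3.0], 0.73)]
dishes [([410.0, 1.0, 0.0], 0.95)]
marker [([574.0, -244.0, 235.0], 0.65), ([571.0, -13.0, 0.0], 0.5)]
```

View pics/s8.png

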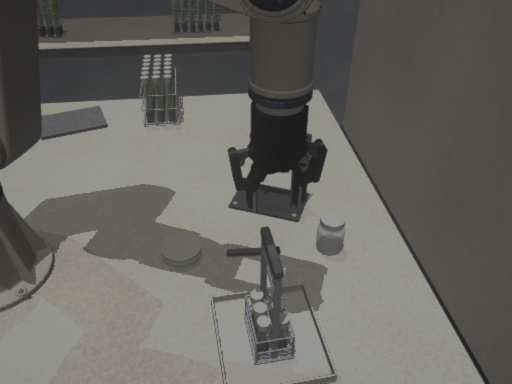

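The carrier stands upright in the tray at about (272,325). Its grip top is at z≈243 (242 expected) and the gripper is clear above it. The jar, dishes and marker are where they were. Handing in.

```bash
python3 -c "
from h import *
print(r.sign_off())"
```

```text
the job is handed in; nothing more can be done
None
```

The carrier now stands on the tray floor, released, and the job is handed in. The clock read about 12.7 s at my last check, just before hand-in.

- **Unhooking:** I gripped it at the middle of the top grip with 110 N and pushed it back about 22 mm, against about 13 N. I pushed about 2.5 mm more as the lift began; the measured offset after the 36 mm lift was 27 mm. I drew it off 120 mm along the stand's -x, and the keeper then showed shut.
- **Placing:** I carried it upright to the tray and lowered it until the force reversed to about +8 N, then let go and rose about 110 mm.
- **Carrier check:** The grip's top is at z ≈ 243 mm, where 242 is expected when standing flat. It is centred within about 4 mm of the tray centre and within about 0.5° of the tray's yaw.
- **Bystander check:** The jar, dishes and marker are where they were, within measuring noise. The tool reads no contact force.
- **Disagreements:** The network missed "carrier" in the last side view, and its first hit for "marker" was really the grip. I confirmed both from the picture and the depth data. The carrier also hung about 9 mm off-centre along its bar at the start, which caused no trouble.

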